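# Wind the decal press down one turn

### The job

Close the small bench press onto the decal cards: with a fingertip behind the upright handle, push the hand wheel round clockwise (seen from above) through exactly one full turn and no further, so that the handle comes back to where it began. Push on the handle, and do not grip it or force it; then take the hand clear, leaving the things around the press untouched.

Things in the scene. Friction and masses are not known exactly. Their poses are not given: they have to be found in the camera images.
- press: Bench screw press, fixed to the table: grey base plate 180 x 250 x 18 mm (x by y), two steel columns of 22 mm diameter at y = +-105 mm, a grey bridge 50 x 250 mm over them whose top is 145 mm above the table (column nuts and studs rise to 161 mm), the hand wheel on top in the middle. Origin: centre of the base plate's underside, on the table and on the wheel's axis; z up, y along the bridge.
- hub (a point): Point on the vertical axis of the hand wheel, level with the top of its rim, 194 mm above the table at the start. The wheel is steel, 162 mm across its rim, rim bar 16 mm thick, three spokes, a hub of 38 mm diameter whose nut stands 9 mm above this point. Its screw has a 6 mm pitch: one clockwise turn lowers wheel, handle and platen by 6 mm.
- wheel (a joint): Turning of the hand wheel in rad: 0 at the start, growing clockwise seen from above, 6.283 after one full turn. Stiff with friction, about 0.3 Nm (some 5 N at the handle); it stays where it is left and does not run on. It can be turned farther than one turn.
- grip (a point): Point on the axis of the handle, 32.5 mm above the top of the rim (30 mm above the handle's foot); it travels round the hub on a circle of 66 mm radius. At the start the handle may stand at any side of the wheel.
- handle: Black upright plastic handle on the rim of the wheel, at the end of a spoke: 23 mm in diameter, 57 mm high, free to spin on its own pin as it is pushed. Origin: centre of its foot, 2.5 mm above the top of the rim, z up. Its yaw means nothing.
- spool: Loose white thread spool standing on the table on the robot's side of the press, 32 mm in diameter, 42 mm high; bystander. Origin: centre of its underside.
- glue: Loose white glue bottle with black cap on the robot's side of the press, 36 mm in diameter, 85 mm high; bystander. Origin: centre of its underside.
- cards: Loose block of finished cards beside the press, 85 x 55 x 14 mm; bystander. Origin: centre of its underside.
- spray: Loose aluminium spray can beside the press, 52 mm in diameter, 130 mm high; bystander. Origin: centre of its underside.

How it is judged:
By the outcome, as a careful person would: the job done as asked, in the order asked, and still so for the second after the job is handed in, with the robot touching nothing.
It also fails if it takes over 58 s, if anything falls off the work surface, if the arm or the gripper's body presses on something with over 40 N, if the wrist force passes 120 N, or if a joint passes its speed limit or range.

### The arm

A 6-joint arm with a two-finger parallel gripper is mounted at the origin on the work surface. World frame = base frame: x ahead of the robot, y to its left, z up, the work surface at z = 0. Lengths are in m, angles in rad, forces in N, time in s.
With the tool pointing down it reaches from about 0.275 to 0.825 m from the base axis. Payload 4.9 kg.
Tool frame: the origin (TCP) lies at the very end of the fingers, on their centre line; the grasp point (between the pads) lies 19 mm behind it; z points along the fingers, y is the line along which they close (so a half turn about z gives the same grasp; the last joint's range is limited). The gripper opens to 85 mm and grips with 20 to 120 N. Pads are 22 mm wide; open, the fingers measure 114 mm over their backs; the gripper's body (76 mm by 85 mm) begins 54 mm behind the grasp point. The pads swing forward as they close: fully open they stand 13 mm farther back than shut.
Start: joints at [1.13, 0.326, -0.193, 1.052, 0, 1.437], TCP at [0.166, 0.524, 0.231] pointing down, gripper open.
Joint ranges: [-2.65, 2.65], [-0.97, 1.79], [-1.3, 1.35], [-1.93, 2.1], [-1.47, 1.37], [-3.14, 3.14]. Speed limits (rad/s): [2.57, 2.57, 3.14, 3.14, 3.14, 3.14].

### API

Orientations are given as a unit quaternion [w, x, y, z].
In Python, from station import * gives the robot as it stands.
- The arm moves only by the shell command python3 -m pendant 'ROWS' [OPENING] [FORCE]. ROWS is JSON, a list of rows, each a list of 2 entries, a list of its own where there are three numbers: the shift along the tool's x, y, z in cm, then the turn about the tool's z in rad. A call has exactly 5 rows; each row is the pose to reach, as a shift and turn from the pose commanded when the call began, along the tool's axes at that moment; what a row does not reach only later rows make up. A row lasts 1/10 s, in which the tool goes at most 50 mm and 8.59 degrees, less where a joint would pass 70% of its speed; a pose out of reach is approached as far as the arm can. A call with a gripper value outside its range is refused whole. OPENING is the finger opening in cm, from 0 to 8.54, set as the call begins (- or left out, the last holds). The fingers move at their own pace and stop on an object; FORCE is the grip in N (left out, the last holds). Time passes only in rows, so rows that repeat a pose let the fingers close, or fill a call up. It gives the time, the measured TCP pose, the force, the opening and the grip force at its end, in the units of the state.
- get_obs(): the state, without advancing time (a new reading comes with each control period).
- read_camera(name): name is "scene" or "top" or "wrist"; returns a dict with "frame" (420x560x3 uint8, red, green, blue), "mtx" (3x3 intrinsics, pixels), "xyz" and "attitude" of the camera in the world. Camera axes: x right, y down, z forward; pixel columns grow to the right and rows downward; lengths in m; the calibration is good to about 2 mm. A picture is of the moment at which its call begins. There is no depth.
- finish_job(): hands the job in; it is judged then, once.
The state is a dict: "t": time; "joint_positions": joint angles; "qvel": joint speeds; "joint_torque": joint torques, N m; "tcp_pos": TCP position; "tcp_rot": TCP orientation; "contact_force": force on the tool from outside, world axes, zero at the start; "moment": the same for the moment, N m; "finger_gap": opening from 0.0 (shut) to 1.0 (fully open); "gripper_force": force on a finger pad.
Only numpy, scipy, OpenCV 4.12 (cv2) and the standard library are available. Lean on these libraries where they do the work, as an engineer would, in place of code of your own. Each camera call takes 0.05 s, during which the arm holds its last target. There are 200 camera calls.

## Working session

There is one attempt and no reset: what is moved stays moved. The work goes in short steps, Python scripts to look and compute and a shell command to move; the robot and the scene stay as the last step left them, time stands still between calls to the robot, and variables do not carry over. Pictures are saved under pics/ and viewed, at most 10 in all, crops included, and the job is handed in when it is done.

```bash
mkdir -p pics; ls; python3 - <<'E'
from station import *
import cv2
for n in ["scene","top"]:
    c=read_camera(n); cv2.imwrite(f"pics/{n}0.png",c["frame"][:,:,::-1]); print(n,c["mtx"],c["xyz"],c["attitude"])
o=get_obs(); print(o)
E
```

```text
pics
scene [[523.44145847   0.         276.94266313]
 [  0.         523.44145847 204.52365415]
 [  0.           0.           1.        ]] [ 0.97866305 -0.14944847  0.94842831] [-0.24641761  0.80922617  0.51160357 -0.15064248]
top [[481.88363087   0.         273.47782607]
 [  0.         481.88363087 208.87199357]
 [  0.           0.           1.        ]] [0.4298373  0.06942283 1.16166364] [ 0.02615239 -0.70248293  0.71075813 -0.02562547]
{'t': 0.1, 'joint_positions': array([ 1.12976247e+00,  3.26883067e-01, -1.93467664e-01,  1.05200992e+00,
        4.07627408e-05,  1.43660598e+00]), 'qvel': array([ 0.00086334, -0.0002375 ,  0.00483775, -0.00082275, -0.00018271,
       -0.00159613]), 'joint_torque': array([ 9.28811351e-04, -4.44240403e+01,  2.63037318e+01,  7.91486789e-03,
       -7.23337848e-05, -3.07324235e-06]), 'tcp_pos': array([0.16587826, 0.52384907, 0.23057906]), 'tcp_rot': array([-2.41415290e-04,  1.52820555e-01,  9.88253644e-01, -7.44254193e-04]), 'contact_force': array([ 0.13564735, -0.04172691, -0.68753808]), 'moment': array([0.00475868, 0.02800466, 0.07457986]), 'gripper_force': 0.0, 'finger_gap': 0.9965906939658926}
```

View pics/scene0.png

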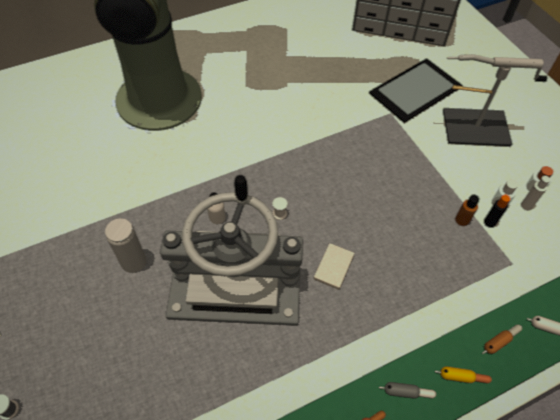

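View pics/top0.png

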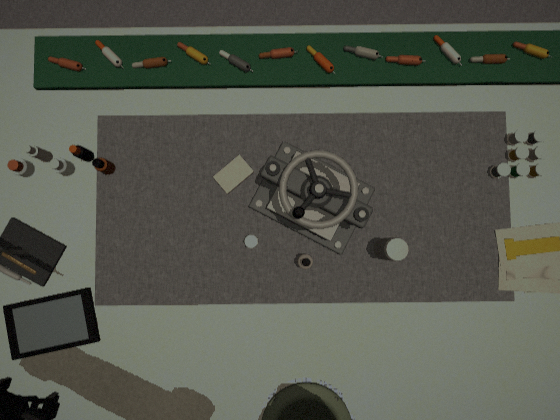

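The scene view shows the press with its wheel hub at about (230,229), handle top (241,182), and spool (280,207), glue (217,205), spray (122,235) and cards (334,266). In the top view the hub is at about (318,188), handle (298,212), spool (251,241), glue (304,261), spray (396,249) and cards (233,174).

```bash
cat > h.py <<'E'
from station import *
import cv2, numpy as np
from scipy.spatial.transform import Rotation as R
def rot(q): return R.from_quat(np.r_[q[1:],q[0]])
def ray(c,uv):
    return rot(c["attitude"]).apply(np.linalg.inv(c["mtx"])@np.r_[uv,1.])
def onz(c,uv,z):
    d=ray(c,uv); return c["xyz"]+d*(z-c["xyz"][2])/d[2]
def proj(c,p):
    q=c["mtx"]@rot(c["attitude"]).inv().apply(np.array(p)-c["xyz"]); return q[:2]/q[2]
E
python3 - <<'E'
from h import *
c=read_camera("top"); f=c["frame"]; g=cv2.cvtColor(f,cv2.COLOR_RGB2GRAY)
roi=g[140:240,268:368]; 
print(cv2.HoughCircles(cv2.resize(roi,None,fx=4,fy=4,interpolation=2),cv2.HOUGH_GRADIENT,1.5,400,param1=100,param2=30,minRadius=130,maxRadius=180))
for n,uv,z in [("hub",(318,188),.203),("handletop",(298,212),.2535),("spool",(251,241),.042),("glue",(304,261),.085),("spray",(397,249),.13),("cards",(233,174),.014),("nutL",(270,168),.161),("nutR",(362,214),.161)]:
    print(n,onz(c,uv,z).round(4))
s=read_camera("scene")
for n,uv,z in [("hub",(230,229),.203),("handletop",(241,182),.2535),("spool",(280,203),.042),("glue",(215,196),.085)]:
    print(n,onz(s,uv,z).round(4))
a=cv2.resize(f[130:280,230:420,::-1],None,fx=4,fy=4,interpolation=2); cv2.imwrite("pics/crop.png",a)
E
```

```text
[[[197.25 203.25 154.15]]]
hub [ 0.541  -0.0198  0.203 ]
handletop [0.49   0.0235 0.2535]
spool [0.4379 0.1228 0.042 ]
glue [0.3919 0.0033 0.085 ]
spray [ 0.4166 -0.1927  0.13  ]
cards [0.5991 0.166  0.014 ]
nutL [0.5892 0.076  0.161 ]
nutR [ 0.4904 -0.1143  0.161 ]
hub [ 0.5457 -0.0219  0.203 ]
handletop [0.4999 0.0204 0.2535]
spool [0.4384 0.1241 0.042 ]
glue [0.3935 0.0009 0.085 ]
```

View pics/crop.png

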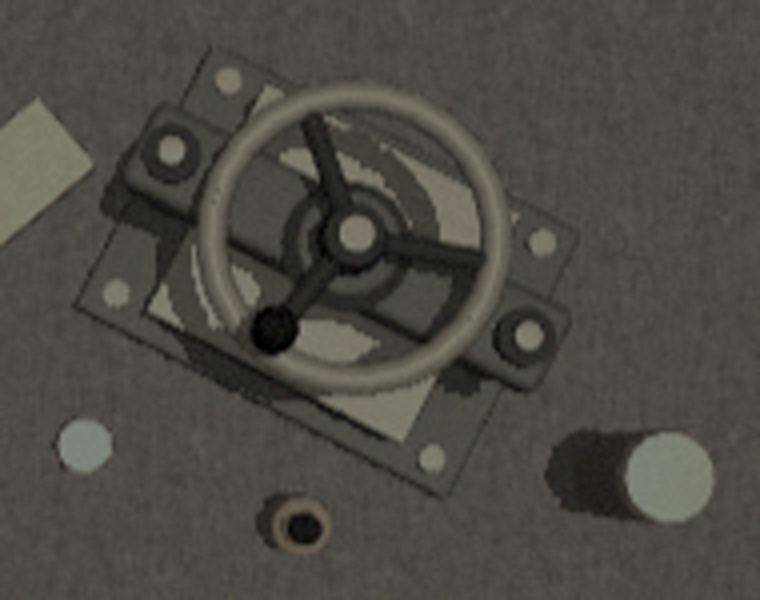

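Crop: wheel hub nut at crop (357,233), handle top (274,328), rim spanning x 198–512. Hub ≈ (0.540,-0.020), handle ≈ (0.490,0.0225), 66 mm apart, azimuth ≈ 139.6°. I'll approach high with the fingers shut, on the handle's trailing side.

```bash
python3 -m pendant '[[[-2.98,-2.75,-2],0],[[-5.95,-5.5,-4],0],[[-8.93,-8.25,-6],0],[[-11.9,-11,-8],0],[[-14.9,-13.75,-10],0]]' 0 20
python3 -m pendant '[[[-2.98,-2.75,0],0],[[-5.95,-5.5,0],0],[[-8.93,-8.25,0],0],[[-11.9,-11,0],0],[[-14.9,-13.75,0],0]]'
python3 -m pendant '[[[-2.98,-2.75,0],0],[[-5.95,-5.5,0],0],[[-8.93,-8.25,0],0],[[-11.9,-11,0],0],[[-14.9,-13.75,0],0]]'
python3 -m pendant '[[[0,0,0],-0.13],[[0,0,0],-0.26],[[0,0,0],-0.39],[[0,0,0],-0.52],[[0,0,0],-0.65]]'
python3 -m pendant '[[[0,0,0],-0.13],[[0,0,0],-0.26],[[0,0,0],-0.39],[[0,0,0],-0.52],[[0,0,0],-0.52]]'
python3 - <<'E'
from h import *
o=get_obs(); print(o["joint_positions"].round(3))
c=read_camera("wrist"); cv2.imwrite("pics/w1.png",c["frame"][:,:,::-1])
for n,p in [("hub",(.54,-.02,.203)),("handle",(.49,.0225,.2535)),("tcp",o["tcp_pos"])]: print(n,proj(c,p).round(1))
E
```

```text
t: 0.7
tcp_pos: [0.2669, 0.3468, 0.332]
tcp_rot: [0.0, 0.152, 0.988, 0.0]
contact_force: [0.7, 0.3, -0.7]
finger_gap: 0.143
gripper_force: 0.0
t: 1.2
tcp_pos: [0.3675, 0.1707, 0.3314]
tcp_rot: [0.0, 0.153, 0.988, 0.0]
contact_force: [0.6, 0.7, -0.6]
finger_gap: 0.001
gripper_force: 0.0
t: 1.7
tcp_pos: [0.4681, -0.0055, 0.3313]
tcp_rot: [0.0, 0.153, 0.988, 0.0]
contact_force: [0.5, 0.5, 0.6]
finger_gap: -0.001
gripper_force: 0.0
t: 2.2
tcp_pos: [0.4675, -0.004, 0.3311]
tcp_rot: [-0.0, -0.173, 0.985, 0.0]
contact_force: [-0.4, -0.3, 0.1]
finger_gap: 0.001
gripper_force: 0.0
t: 2.7
tcp_pos: [0.4675, -0.0039, 0.3311]
tcp_rot: [-0.0, -0.418, 0.908, 0.0]
contact_force: [-1.1, 0.5, 0.8]
finger_gap: -0.003
gripper_force: 0.0
[-0.166  0.121 -0.202  1.248 -0.    -1.029]
hub [201.6 233.9]
handle [276.9 261.5]
tcp [277.  275.1]
```

View pics/w1.png

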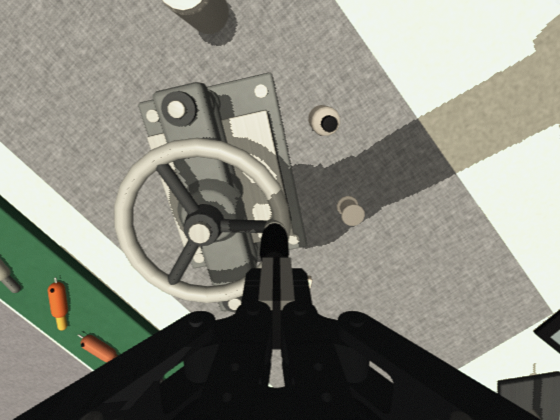

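The wrist view shows the shut fingers just behind the dark handle (about (273,240)). The hub is seen at (203,233) against a predicted (202,234), so localisation is good. Now descend and close up to the handle.

```bash
python3 -m pendant '[[[0,0,3],0],[[0,0,6],0],[[0,0,9],0],[[0,0,11.6],0],[[0,0,11.6],0]]'
python3 -m pendant '[[[-0.2,0,0],0],[[-0.4,0,0],0],[[-0.6,0,0],0],[[-0.8,0,0],0],[[-0.9,0,0],0]]'
python3 -m pendant '[[[-0.1,0,0],0],[[-0.2,0,0],0],[[-0.3,0,0],0],[[-0.35,0,0],0],[[-0.35,0,0],0]]'

```

```text
t: 3.25
tcp_pos: [0.465, -0.0035, 0.2122]
tcp_rot: [-0.003, -0.417, 0.909, 0.002]
contact_force: [-0.4, -0.2, 0.2]
finger_gap: -0.003
gripper_force: 0.0
t: 3.75
tcp_pos: [0.474, 0.0031, 0.2159]
tcp_rot: [0.001, -0.418, 0.908, -0.0]
contact_force: [0.3, -0.3, -0.6]
finger_gap: 0.0
gripper_force: 0.0
t: 4.25
tcp_pos: [0.4758, 0.0056, 0.2152]
tcp_rot: [-0.0, -0.418, 0.908, 0.0]
contact_force: [0.1, -0.2, -0.7]
finger_gap: -0.0
gripper_force: 0.0
```

```bash
python3 -m pendant '[[[-0.67,0.19,0],0.1],[[-1.36,0.32,0],0.2],[[-2.05,0.37,0],0.3],[[-2.75,0.36,0],0.4],[[-3.44,0.27,0],0.5]]'
python3 - <<'E'
from h import *
o=get_obs();q=o["tcp_rot"];x=rot(q).apply([1,0,0]);y=rot(q).apply([0,1,0]);hub=np.array([.54,-.02,0])
d=o["tcp_pos"]-hub;print("rel hub in tool",d@x,d@y,"force",o["contact_force"]@x,o["contact_force"]@y,o["joint_positions"].round(2))
c=read_camera("top"); cv2.imwrite("pics/t2.png",cv2.resize(c["frame"][130:280,230:420,::-1],None,fx=4,fy=4,interpolation=2))
E
```

```text
t: 4.75
tcp_pos: [0.4944, 0.0332, 0.2148]
tcp_rot: [-0.002, -0.178, 0.984, -0.0]
contact_force: [-4.3, -1.3, 1.6]
finger_gap: 0.0
gripper_force: 2.2
rel hub in tool 0.024784615631632388 0.06583799746825456 force 4.510722587774761 0.2850036540160748 [-0.08  0.24 -0.35  0.98 -0.   -0.44]
```

View pics/t2.png

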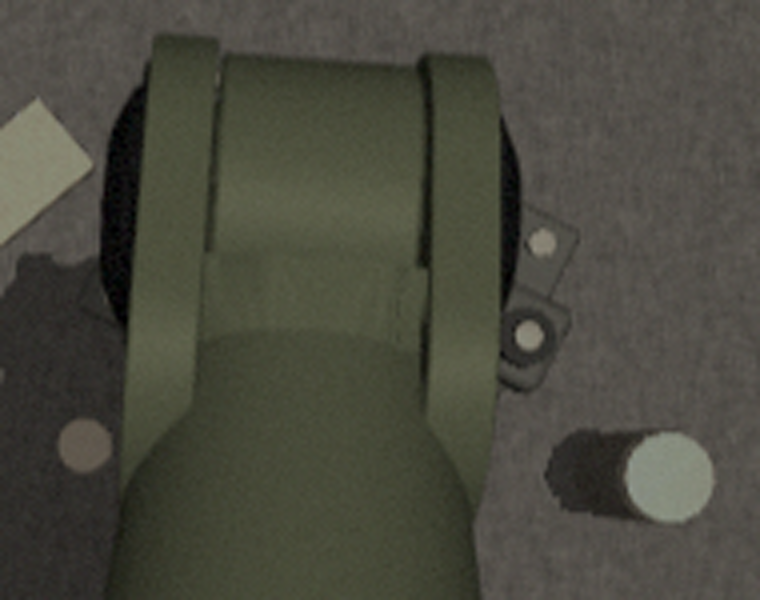

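The arm covers the wheel in the top view, but the 4.5 N reaction along the push axis and the radius (65.8 mm) show the handle is being pushed. Continue.

```bash
python3 -m pendant '[[[-0.67,0.19,0],0.1],[[-1.36,0.32,0],0.2],[[-2.05,0.37,0],0.3],[[-2.75,0.36,0],0.4],[[-3.44,0.27,0],0.5]]'
python3 -m pendant '[[[-0.67,0.19,0],0.1],[[-1.36,0.32,0],0.2],[[-2.05,0.37,0],0.3],[[-2.75,0.36,0],0.4],[[-3.44,0.27,0],0.5]]'
cat > st.py <<'E'
from h import *
o=get_obs();q=o["tcp_rot"];x=rot(q).apply([1,0,0]);y=rot(q).apply([0,1,0]);hub=np.array([.54,-.02,0])
d=o["tcp_pos"]-hub;print("rel hub in tool",d@x,d@y,"force",o["contact_force"]@x,o["contact_force"]@y,o["joint_positions"].round(2),"psi",np.degrees(np.arctan2(x[1],x[0])),"tcp az",np.degrees(np.arctan2(d[1],d[0])))
E
python3 st.py
python3 - <<'E'
from h import *
c=read_camera("scene"); cv2.imwrite("pics/s2.png",cv2.resize(c["frame"][120:320,130:350,::-1],None,fx=3,fy=3,interpolation=2)[:600,:800])
E
```

```text
t: 5.3
tcp_pos: [0.5254, 0.0486, 0.2145]
tcp_rot: [-0.002, 0.069, 0.998, 0.0]
contact_force: [-4.9, 0.1, 0.3]
finger_gap: -0.002
gripper_force: 2.3
t: 5.8
tcp_pos: [0.5598, 0.0471, 0.2141]
tcp_rot: [-0.003, 0.314, 0.949, 0.0]
contact_force: [-3.0, 2.3, -2.0]
finger_gap: 0.001
gripper_force: 2.3
rel hub in tool 0.02521129439386608 0.06543298586150512 force 3.8008728637697216 0.023424268561230286 [-0.05  0.36 -0.18  1.03  0.    0.59] psi 143.41724060112 tcp az 73.5887868344128
```

View pics/s2.png

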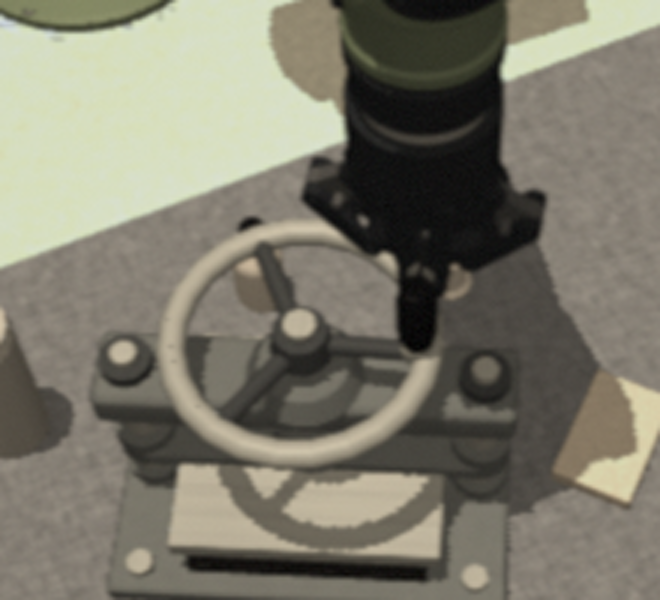

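The handle (crop (415,310)) is following the finger round and is upright. Continue to θ ≈ 3.5.

```bash
python3 -m pendant '[[[-0.67,0.19,0],0.1],[[-1.36,0.32,0],0.2],[[-2.05,0.37,0],0.3],[[-2.75,0.36,0],0.4],[[-3.44,0.27,0],0.5]]'
python3 -m pendant '[[[-0.67,0.19,0],0.1],[[-1.36,0.32,0],0.2],[[-2.05,0.37,0],0.3],[[-2.75,0.36,0],0.4],[[-3.44,0.27,0],0.5]]'
python3 st.py
python3 -m pendant '[[[-0.67,0.19,0],0.1],[[-1.36,0.32,0],0.2],[[-2.05,0.37,0],0.3],[[-2.75,0.36,0],0.4],[[-3.44,0.27,0],0.5]]'
python3 -m pendant '[[[-0.67,0.19,0],0.1],[[-1.36,0.32,0],0.2],[[-2.05,0.37,0],0.3],[[-2.75,0.36,0],0.4],[[-3.44,0.27,0],0.5]]'
python3 st.py
```

```text
t: 6.35
tcp_pos: [0.5898, 0.0293, 0.2141]
tcp_rot: [-0.002, 0.538, 0.843, 0.001]
contact_force: [-2.6, 4.2, -3.7]
finger_gap: -0.002
gripper_force: 2.3
t: 6.85
tcp_pos: [0.6077, -0.0007, 0.2144]
tcp_rot: [-0.002, 0.73, 0.683, 0.001]
contact_force: [1.1, 4.7, -3.3]
finger_gap: 0.002
gripper_force: 2.3
rel hub in tool 0.024464758584506682 0.06604041925159604 force 4.754282102251818 0.7649456092003649 [-0.12  0.44 -0.06  1.07  0.    1.51] psi 86.23270087000826 tcp az 15.914627687591512
t: 7.35
tcp_pos: [0.6089, -0.0356, 0.2148]
tcp_rot: [-0.001, 0.876, 0.482, 0.001]
contact_force: [2.7, 4.1, -3.6]
finger_gap: -0.002
gripper_force: 2.3
t: 7.85
tcp_pos: [0.5933, -0.0666, 0.2151]
tcp_rot: [-0.001, 0.968, 0.25, 0.002]
contact_force: [3.6, 3.2, -3.0]
finger_gap: -0.0
gripper_force: 2.3
rel hub in tool 0.02489243186237863 0.06647239018709834 force 4.728470093978338 -1.074534184996512 [-0.24  0.42 -0.09  1.05  0.    2.4 ] psi 28.907728256856462 tcp az -41.13335293160804
```

Joint 6 nears its range, so I back off, turn the tool half round, and continue with the opposite (identical) side.

```bash
python3 -m pendant '[[[0.8,0,0],0],[[1.6,0,0],0],[[1.6,0,0],-0.14],[[1.6,0,0],-0.28],[[1.6,0,0],-0.42]]'
python3 -m pendant '[[[0,0,0],-0.14],[[0,0,0],-0.28],[[0,0,0],-0.42],[[0,0,0],-0.56],[[0,0,0],-0.7]]'
python3 -m pendant '[[[0,0,0],-0.14],[[0,0,0],-0.28],[[0,0,0],-0.42],[[0,0,0],-0.56],[[0,0,0],-0.7]]'
python3 -m pendant '[[[0,0,0],-0.14],[[0,0,0],-0.28],[[0,0,0],-0.42],[[0,0,0],-0.56],[[0,0,0],-0.7]]'
python3 -m pendant '[[[0,0,0],-0.14],[[0,0,0],-0.28],[[0,0,0],-0.42],[[0,0,0],-0.56],[[0,0,0],-0.62]]'
python3 st.py
python3 -m pendant '[[[0.4,0,0],0],[[0.8,0,0],0],[[1.2,0,0],0],[[1.6,0,0],0],[[1.6,0,0],0]]'
python3 st.py
```

```text
t: 8.35
tcp_pos: [0.607, -0.0589, 0.2153]
tcp_rot: [0.0, 0.893, 0.45, 0.0]
contact_force: [-0.6, -0.5, 0.5]
finger_gap: -0.002
gripper_force: 0.0
t: 8.85
tcp_pos: [0.607, -0.0589, 0.2154]
tcp_rot: [0.0, 0.684, 0.729, 0.0]
contact_force: [0.4, 0.3, -1.1]
finger_gap: -0.004
gripper_force: 0.0
t: 9.35
tcp_pos: [0.607, -0.0589, 0.2153]
tcp_rot: [0.0, 0.393, 0.92, -0.0]
contact_force: [0.9, -0.3, 0.3]
finger_gap: 0.001
gripper_force: 0.0
t: 9.85
tcp_pos: [0.607, -0.0589, 0.2154]
tcp_rot: [0.0, 0.054, 0.999, -0.0]
contact_force: [0.3, 0.3, 0.2]
finger_gap: 0.001
gripper_force: 0.0
t: 10.35
tcp_pos: [0.607, -0.0589, 0.2154]
tcp_rot: [0.0, -0.253, 0.968, -0.0]
contact_force: [-0.1, -0.5, 0.4]
finger_gap: 0.001
gripper_force: 0.0
rel hub in tool -0.039486554775455214 -0.06677762483530118 force 0.3231281571552169 -0.44315077803101427 [-0.22  0.45 -0.05  1.07 -0.   -0.73] psi -150.74117967431582 tcp az -30.139253313290457
t: 10.85
tcp_pos: [0.5918, -0.0674, 0.2154]
tcp_rot: [0.0, -0.249, 0.969, -0.0]
contact_force: [-0.2, -0.0, 1.1]
finger_gap: 0.002
gripper_force: 0.0
rel hub in tool -0.02260292290998828 -0.06648798156431913 force 0.22636899916245362 0.07862450984962956 [-0.24  0.42 -0.09  1.06 -0.   -0.74] psi -151.19623815265035 tcp az -42.42889376962948
```

```bash
python3 -m pendant '[[[0.67,-0.19,0],0.1],[[1.36,-0.32,0],0.2],[[2.05,-0.37,0],0.3],[[2.75,-0.36,0],0.4],[[3.44,-0.27,0],0.5]]'
python3 -m pendant '[[[0.67,-0.19,0],0.1],[[1.36,-0.32,0],0.2],[[2.05,-0.37,0],0.3],[[2.75,-0.36,0],0.4],[[3.44,-0.27,0],0.5]]'
python3 st.py
python3 -m pendant '[[[0.67,-0.19,0],0.1],[[1.36,-0.32,0],0.2],[[2.05,-0.37,0],0.3],[[2.75,-0.36,0],0.4],[[3.44,-0.27,0],0.5]]'
python3 -m pendant '[[[0.67,-0.19,0],0.1],[[1.36,-0.32,0],0.2],[[2.05,-0.37,0],0.3],[[2.75,-0.36,0],0.4],[[3.44,-0.27,0],0.5]]'
python3 st.py
python3 - <<'E'
from h import *
c=read_camera("scene"); cv2.imwrite("pics/s3.png",cv2.resize(c["frame"][120:320,130:350,::-1],None,fx=3,fy=3,interpolation=2)[:600,:800])
E
```

```text
t: 11.35
tcp_pos: [0.5645, -0.0861, 0.2153]
tcp_rot: [0.001, 0.0, 1.0, 0.0]
contact_force: [4.4, 0.8, -3.4]
finger_gap: 0.0
gripper_force: 2.3
t: 11.85
tcp_pos: [0.5301, -0.0897, 0.2155]
tcp_rot: [0.002, 0.248, 0.969, -0.0]
contact_force: [5.3, -2.6, -2.6]
finger_gap: 0.003
gripper_force: 2.2
rel hub in tool -0.025550169405023228 -0.06581839975224055 force -5.882876666982912 0.2697720618505232 [-0.3   0.31 -0.25  1.   -0.    0.2 ] psi 151.27330348446412 tcp az -98.05256802695193
t: 12.35
tcp_pos: [0.4981, -0.0762, 0.2155]
tcp_rot: [0.001, 0.48, 0.877, -0.001]
contact_force: [4.0, -3.0, -2.7]
finger_gap: -0.0
gripper_force: 2.2
t: 12.85
tcp_pos: [0.4762, -0.0488, 0.2152]
tcp_rot: [0.001, 0.682, 0.731, -0.001]
contact_force: [0.6, -4.8, -4.1]
finger_gap: -0.002
gripper_force: 2.2
rel hub in tool -0.025108516856995486 -0.06568507951010204 force -4.863932921999811 0.30355978988420595 [-0.25  0.21 -0.4   0.97 -0.    1.25] psi 93.93872732716086 tcp az -155.69472555463724
```

View pics/s3.png

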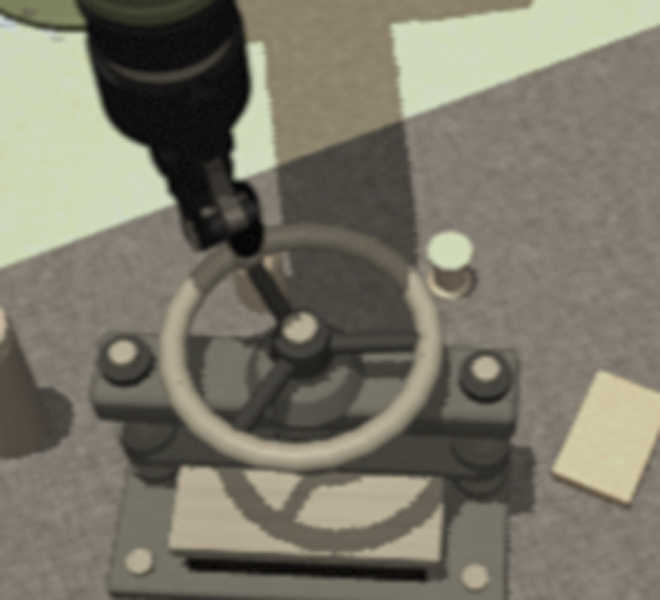

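The handle is at the spoke end (crop (245,245)), about 46° short of its start; all bystanders look undisturbed. I push to a few degrees short, then clear the view to measure.

```bash
python3 -m pendant '[[[0.67,-0.19,0],0.1],[[1.36,-0.32,0],0.2],[[2.05,-0.37,0],0.3],[[2.75,-0.36,0],0.4],[[3.44,-0.27,0],0.5]]'
python3 -m pendant '[[[0.67,-0.19,0],0.1],[[1.22,-0.3,0],0.18],[[1.22,-0.3,0],0.18],[[1.22,-0.3,0],0.18],[[1.22,-0.3,0],0.18]]'
python3 st.py
python3 -m pendant '[[[-0.8,0,0],0],[[-1.6,0,0],0],[[-1.6,0,-4],0],[[-1.6,0,-8],0],[[-1.6,0,-12],0]]'
python3 -m pendant '[[[-4,0,0],0],[[-8,0,0],0],[[-12,0,0],0],[[-16,0,0],0],[[-18,0,0],0]]'
python3 -m pendant '[[[0,0,0],0],[[0,0,0],0],[[0,0,0],0],[[0,0,0],0],[[0,0,0],0]]'
python3 - <<'E'
from h import *
c=read_camera("top"); f=c["frame"]
cv2.imwrite("pics/t3.png",cv2.resize(f[130:280,230:420,::-1],None,fx=4,fy=4,interpolation=2))
ref=cv2.imread("pics/top0.png")[:,:,::-1]
for n,i in [("ref",ref),("now",f)]:
    m=(i.max(2)<18).astype(np.uint8); N,l,s,ce=cv2.connectedComponentsWithStats(m)
    print(n,[(s[k,4],ce[k].round(2)) for k in range(1,N) if s[k,4]>25 and 260<ce[k][0]<370 and 140<ce[k][1]<275])
E
```

```text
t: 13.4
tcp_pos: [0.4702, -0.0143, 0.2149]
tcp_rot: [0.001, 0.841, 0.54, -0.002]
contact_force: [-1.1, -4.2, -3.0]
finger_gap: 0.001
gripper_force: 2.2
t: 13.9
tcp_pos: [0.4733, -0.0013, 0.2152]
tcp_rot: [0.0, 0.886, 0.465, -0.0]
contact_force: [-1.7, -2.7, -1.7]
finger_gap: -0.001
gripper_force: 1.1
rel hub in tool -0.022613092463681476 -0.06555215487666374 force -3.182291603879601 0.1678414645808953 [-0.16  0.2  -0.41  0.96 -0.    2.02] psi 55.35659441331489 tcp az 164.3201598557984
t: 14.4
tcp_pos: [0.464, -0.0146, 0.337]
tcp_rot: [-0.0, 0.886, 0.464, 0.0]
contact_force: [-0.4, -1.1, 0.4]
finger_gap: -0.003
gripper_force: 0.0
t: 14.9
tcp_pos: [0.3603, -0.1641, 0.3358]
tcp_rot: [0.001, 0.886, 0.463, 0.0]
contact_force: [-0.3, 1.3, -0.3]
finger_gap: 0.002
gripper_force: 0.0
t: 15.4
tcp_pos: [0.3623, -0.1614, 0.3352]
tcp_rot: [-0.0, 0.885, 0.465, 0.0]
contact_force: [0.1, -0.4, -0.1]
finger_gap: 0.002
gripper_force: 0.0
ref [(np.int32(65), array([297.63, 212.57]))]
now [(np.int32(54), array([300.39, 215.07]))]
```

View pics/t3.png

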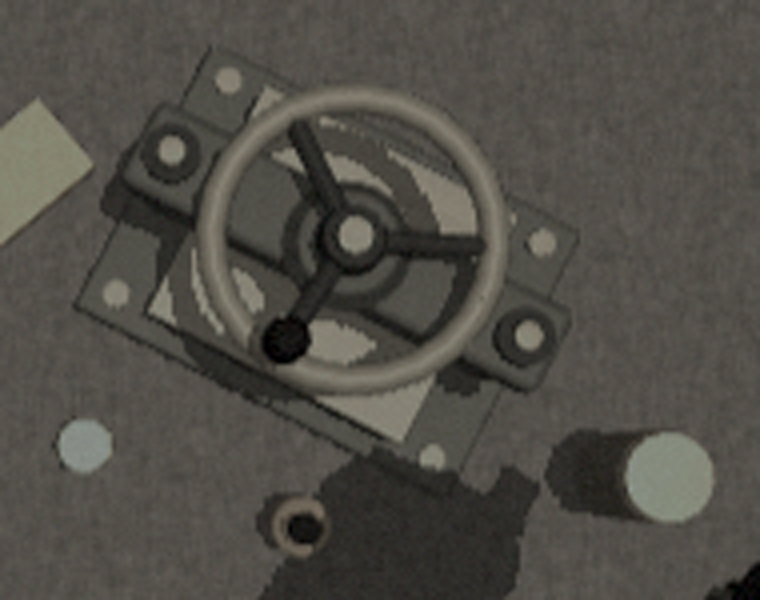

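The top view shows the handle at (300.4,215.1) against (297.6,212.6) at the start, the spokes agreeing: about 6.2° (0.108 rad) short, bystanders unmoved. I return by the same path and push that amount.

```bash
python3 -m pendant '[[[4,0,0],0],[[8,0,0],0],[[12,0,0],0],[[16,0,0],0],[[18,0,0],0]]'
python3 -m pendant '[[[0,0,0],0],[[0,0,4],0],[[0,0,8],0],[[0,0,12],0],[[0,0,12],0]]'
python3 -m pendant '[[[0.5,0,0],0],[[1,0,0],0],[[1.4,0,0],0],[[1.6,0,0],0],[[1.6,0,0],0]]'
python3 st.py
python3 -m pendant '[[[0.33,-0.11,0],0.05],[[0.72,-0.2,0],0.108],[[0.72,-0.2,0],0.108],[[0.72,-0.2,0],0.108],[[0.72,-0.2,0],0.108]]'
python3 st.py
python3 -m pendant '[[[-0.8,0,0],0],[[-1.6,0,0],0],[[-1.6,0,-4],0],[[-1.6,0,-8],0],[[-1.6,0,-12],0]]'
python3 -m pendant '[[[-4,0,0],0],[[-8,0,0],0],[[-12,0,0],0],[[-16,0,0],0],[[-18,0,0],0]]'
python3 -m pendant '[[[0,0,0],0],[[0,0,0],0],[[0,0,0],0],[[0,0,0],0],[[0,0,0],0]]'
python3 - <<'E'
from h import *
c=read_camera("top"); f=c["frame"]
cv2.imwrite("pics/t4.png",cv2.resize(f[130:280,230:420,::-1],None,fx=4,fy=4,interpolation=2))
ref=cv2.imread("pics/top0.png")[:,:,::-1]
for n,i in [("ref",ref),("now",f)]:
  for T in (14,18,22):
    m=(i.max(2)<T).astype(np.uint8); N,l,s,ce=cv2.connectedComponentsWithStats(m)
    print(n,T,[(s[k,4],ce[k].round(2)) for k in range(1,N) if s[k,4]>25 and 285<ce[k][0]<315 and 200<ce[k][1]<225])
print("expected at one turn shift",proj(c,(.49,.0225,.2475))-proj(c,(.49,.0225,.2535)))
E
```

```text
t: 15.95
tcp_pos: [0.4658, -0.0113, 0.3351]
tcp_rot: [-0.0, 0.885, 0.466, 0.0]
contact_force: [-0.0, -0.9, -0.2]
finger_gap: 0.002
gripper_force: 0.0
t: 16.45
tcp_pos: [0.46, -0.0139, 0.2109]
tcp_rot: [-0.003, 0.886, 0.464, -0.004]
contact_force: [-0.3, -0.1, 0.3]
finger_gap: 0.002
gripper_force: 0.0
t: 16.95
tcp_pos: [0.4742, -0.001, 0.2163]
tcp_rot: [0.001, 0.886, 0.464, 0.0]
contact_force: [-0.7, -1.7, 1.7]
finger_gap: -0.003
gripper_force: 0.6
rel hub in tool -0.02184125478728934 -0.06454439571747503 force -1.7603005880559908 0.3971654214717082 [-0.16  0.2  -0.41  0.96 -0.    2.02] psi 55.301772064284336 tcp az 163.9237410515469
t: 17.45
tcp_pos: [0.476, 0.0061, 0.2153]
tcp_rot: [-0.0, 0.909, 0.416, 0.0]
contact_force: [0.2, -1.3, 1.2]
finger_gap: 0.0
gripper_force: 0.8
rel hub in tool -0.022120799648014635 -0.06552133876196968 force -0.8575313408228129 1.0277415493812894 [-0.14  0.2  -0.4   0.96  0.    2.14] psi 49.13514233151664 tcp az 157.82932681232202
t: 17.95
tcp_pos: [0.4648, -0.0063, 0.3365]
tcp_rot: [-0.0, 0.91, 0.415, -0.0]
contact_force: [1.2, -0.1, -0.9]
finger_gap: 0.001
gripper_force: 0.0
t: 18.45
tcp_pos: [0.3455, -0.1435, 0.3353]
tcp_rot: [0.0, 0.91, 0.414, -0.0]
contact_force: [-0.1, 0.2, 0.3]
finger_gap: -0.002
gripper_force: 0.0
t: 18.95
tcp_pos: [0.348, -0.1415, 0.3352]
tcp_rot: [-0.0, 0.909, 0.416, 0.0]
contact_force: [-1.0, -0.0, -0.0]
finger_gap: -0.0
gripper_force: 0.0
ref 14 [(np.int32(54), array([297.43, 212.94]))]
ref 18 [(np.int32(65), array([297.63, 212.57]))]
ref 22 [(np.int32(83), array([297.75, 212.16]))]
now 14 [(np.int32(34), array([295.88, 213.56]))]
now 18 [(np.int32(42), array([295.95, 213.55]))]
now 22 [(np.int32(77), array([297.61, 212.39]))]
expected at one turn shift [-0.15982576  0.21051611]
```

View pics/t4.png

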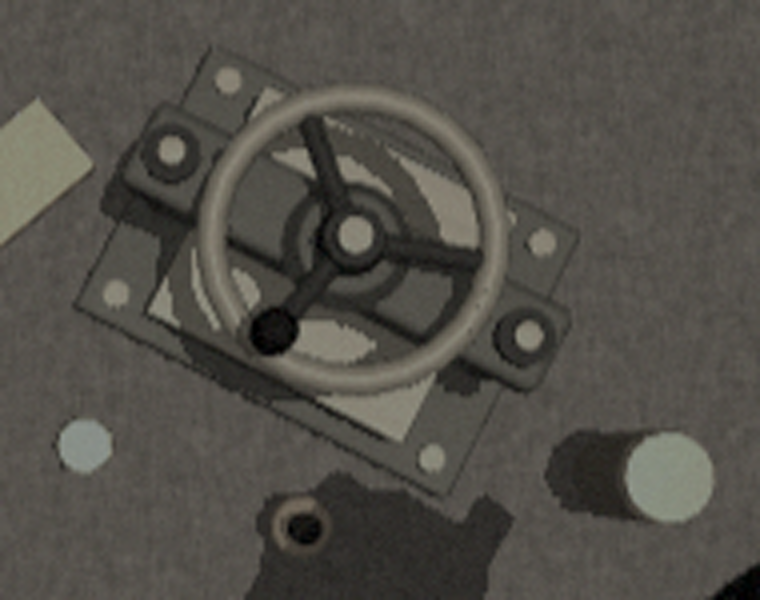

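The handle is back at crop (273,330). Its image shift of (-0.14, 0.23) px matches the (-0.16, 0.21) expected for exactly one turn. The hand is clear and the bystanders are unmoved.

```bash
python3 -c "
from station import *
print(finish_job())"
```

```text
the job is handed in; nothing more can be done
None
```

I pushed the hand wheel clockwise through one full turn, with the handle back at its start within what the top camera can resolve, moved the hand clear without touching the things around the press, and handed the job in at about 19 s; no verdict came back.

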